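# Run the press roller up its loading rest and close the keeper

### The job

Push the metal roller up the sloping loading rest with your fingers, slowly and staying behind it so that it never runs back down, until it drops into the seat against the end stop. Then push the hinged keeper bar across the track behind it, as far as it swings. Only push: do not lift or carry the roller, and leave the other things standing where they are.

Things in the scene. Friction and masses are not known exactly. Their poses are not given: they have to be found in the camera images.
- rest: Aluminium loading rest fixed to the bench, 232 x 150 x 67 mm, with a grey track 100 mm wide between side cheeks (10 mm thick, tops 12 mm above the track). Origin on the bench (z = 0) under the track's middle line; x points up the track to the end stop, y to the left, z up. Low rear lip (top z 0.019) at x = -0.113 to -0.107, then a level run-in, track height 0.014, up to the slope.
- slope_foot (a point): Foot of the slope on the track's middle line: x = -0.03, z = 0.014 in the rest's frame. From here the track climbs at 9 degrees to the crest. On the slope the roller rolls back freely when let go.
- slope_crest (a point): Crest, top of the slope: x = 0.055, z = 0.028 in the rest's frame. Beyond it the track falls 12 degrees (the seat) to the end stop, an upright plate with its face at x = 0.0938, top z 0.067.
- seat (a point): Where the middle of the roller's axis lies when seated against the stop: x = 0.074, z = 0.0445 in the rest's frame. Once its axis has passed x = 0.06 the roller runs down into the seat and stays by itself.
- roller: Loose smooth steel cylinder, 40 mm diameter, 90 mm long, an 8 mm journal 8 mm long at each end (106 mm overall), about 0.35 kg, slippery. Origin: middle of its axis; its y axis is the cylinder's axis, lying across the track; x and z turn as it rolls. Starts at rest on the level run-in, x = -0.068 to -0.042, z = 0.034 in the rest's frame.
- keeper (a joint): Keeper bar angle (rad). 0: bar beside the track, pointing along the rest's -x; negative: swung away from the track; grows as it swings in, to its end at 1.57, bar along the rest's -y, square behind the seated roller. Dark steel bar 85 mm long from the hinge, 8 mm wide, z 0.046 to 0.062. Turns stiffly (0.5 N at its end), stays where left. Starts at -0.4 to 0.1.
- keeper_hinge (a point): Hinge axis of the keeper at the bar's mid-height, at x = 0.048, y = 0.075, z = 0.054 in the rest's frame (the left side of the track).
- keeper_end (a point): Middle of the keeper bar's free end, 85 mm from the hinge, at the bar's mid-height.
- brass_weight: Bystander: brass weight with a knob, 29 mm wide, 40 mm high, standing on the bench some way to the left of the rest. Origin under its centre.
- cork: Bystander: cork stopper, 25 mm wide, 38 mm high, standing on the bench to the left of the keeper. Origin under its centre.
- press_foot: Bystander: steel press foot, a 45 mm disc with a stem, 40 mm high, standing beyond the end stop. Origin under its centre.

How it is judged:
On the way, in this order (a step that is already met when the one before it is completed fails the run):
1. the roller rests in its seat against the end stop, the keeper still open (x of roller in the frame of rest above 0.07 m and z of roller in the frame of rest below 0.048 m and linear speed of roller below 0.03 m/s and value of joint keeper below 0.8 rad), for 0.2 s.
2. the keeper bar is swung across behind the roller (value of joint keeper above 1.45 rad), for 0.2 s.
At the end, for the whole second after the job is handed in: The roller rests in the seat, its axis within 4 mm of the seated place along and above the track and square to it within 0.1 rad, and the keeper bar stands across the track at 1.45 rad or more (x of roller in the frame of rest between 0.07 and 0.078 m and z of roller in the frame of rest between 0.04 and 0.048 m and angle between the y axis of roller and the y axis of rest, either way round below 0.1 rad and linear speed of roller below 0.02 m/s and value of joint keeper above 1.45 rad); the robot touches nothing.
It fails at once if the roller ran freely on the slope: faster than 0.18 m/s with no finger on it (x of roller in the frame of rest between -0.03 and 0.052 m and linear speed of roller above 0.18 m/s and not (contact force between roller and the fingers above 0.02 N)).
It fails at once if the roller was lifted off the track by more than about 10 mm, or left it (z of roller in the frame of rest above 0.059 m or (x of roller in the frame of rest below -0.04 m and z of roller in the frame of rest above 0.046 m) or z of roller in the frame of rest below 0.028 m).
It fails at once if the brass weight, the cork or the press foot was moved by more than 10 mm or tipped (distance of any of brass_weight, cork, press_foot from where it was at the start of the episode above 0.01 m or angle between any of brass_weight, cork, press_foot's own z axis and vertical above 0.5 rad).
It also fails if it takes over 61 s, if anything falls off the work surface, if the arm or the gripper's body presses on something with over 40 N, if the wrist force passes 120 N, or if a joint passes its speed limit or range.

### The arm

A 6-joint arm with a two-finger parallel gripper is mounted at the origin on a cart in front of the work surface, level with it; the furniture and walls round the work are solid. World frame = base frame: x ahead of the robot, y to its left, z up, the work surface at z = 0. Lengths are in m, angles in rad, forces in N, time in s.
With the tool pointing down it reaches from about 0.425 to 0.95 m from the base axis. Payload 3.5 kg.
Tool frame: the origin (TCP) lies at the very end of the fingers, on their centre line; the grasp point (between the pads) lies behind it (arm.grip_depth is the z of the grasp point in the tool frame, in m); z points along the fingers, y is the line along which they close (so a half turn about z gives the same grasp; the last joint's range is limited). The gripper opens to 85 mm and grips with 20 to 120 N. Pads are 22 mm wide; open, the fingers measure 114 mm over their backs; the gripper's body (76 mm by 85 mm) begins 54 mm behind the grasp point. The pads swing forward as they close: fully open they stand 13 mm farther back than shut.
Start: joints at [-1.299, 0.286, 1.577, -0, 1.279, -0.15], TCP at [0.276, -0.616, 0.207] pointing down, gripper open.
Joint ranges: [-2.77, 2.77], [-0.9, 2.22], [0.21, 2.48], [-1.53, 4.67], [0.24, 2.81], [-2.84, 2.84]. Speed limits (rad/s): [2.79, 2.79, 3.14, 3.14, 3.14, 3.14].

### API

Orientations are given as a unit quaternion [w, x, y, z].
In Python, from bench import arm gives the robot as it stands.
- The arm moves only by the shell command python3 -m crank [OPENING] [FORCE], which reads ROWS from standard input. ROWS is a JSON list of rows, 1 to 20 of them, each an object with the fields sx, sy, sz (the shift in m), spin (a turn about the tool's z in rad); a field left out counts as zero; each row shifts and turns the commanded pose from where the row before left it, along the tool's axes as they then stand; what a row does not reach is not made up. A row lasts 1/10 s, in which the tool goes at most 0.05 m and 0.15 rad, less where a joint would pass 70% of its speed; a pose out of reach is approached as far as the arm can. OPENING is the finger opening in m, set as the command begins (- or left out keeps the last). The fingers move at their own pace and stop on an object; FORCE is the grip in N (left out, the last holds). Time passes only in rows, so rows that do not move let the fingers close. It prints the time, the measured TCP pose, the force, the opening and the grip force at its end. Input that does not fit is refused with a message, and nothing moves.
- arm.get_obs(): the state, without advancing time (a new reading comes with each control period).
- arm.capture(name): name is "side" or "top" or "wrist"; returns a dict with "frame" (400x640x3 uint8, red, green, blue), "fx", "fy", "cx", "cy" (pixels), "camera_from_world" (4x4, takes a point from world to camera coordinates). Camera axes: x right, y down, z forward; pixel columns grow to the right and rows downward; lengths in m; the calibration is good to about 2 mm. A picture is of the moment at which its call begins. There is no depth.
- arm.job_done(): hands the job in; it is judged then, once.
Trained networks look in the newest picture that a camera, given by its name, has taken for a name from the list of things; names that differ only in an ending like _2 or _b are one class to them, and where a whole thing is asked for, a point or a joint stands for the part that bears it (a point fixed in the world has none). Each returns a list of dicts, best first, with "score" (0 to 1); they miss things now and then, are a little off and sometimes report something else, mostly with a low value. They report only what shows in the picture. A call takes as long as a camera call.
- arm.look_for(camera, thing): "xy" ([column, row] in pixels, amid what is visible of it).
- arm.silhouettes(camera, thing): "region" (400x640 bool, what is visible of it) and "xy" ([column, row] in pixels, amid what is visible of it).
The state is a dict: "time": time; "qpos": joint angles; "qvel": joint speeds; "joint_torque": joint torques, N m; "tcp_pos": TCP position; "eef_rot": TCP orientation; "ft_force": force on the tool from outside, world axes, zero at the start; "torque": the same for the moment, N m; "gripper_width": finger opening in m; "grasp_force": force on a finger pad.
Only numpy, scipy, OpenCV 4.12 (cv2) and the standard library are available. Lean on these libraries where they do the work, as an engineer would, in place of code of your own. Each camera call takes 0.05 s, during which the arm holds its last target. There are 200 camera calls.

## Working session

There is one attempt and no reset: what is moved stays moved. The work goes in short steps, Python scripts to look and compute and a shell command to move; the robot and the scene stay as the last step left them, time stands still between calls to the robot, and variables do not carry over. Pictures are saved under pics/ and viewed, at most 10 in all, crops included, and the job is handed in when it is done.

```bash
mkdir -p pics; ls
python3 - <<'E'
from bench import arm
import cv2,numpy as np
o=arm.get_obs();print({k:np.round(v,3).tolist() for k,v in o.items()},arm.grip_depth)
ims=[]
for c in("side","top"):
    r=arm.capture(c);cv2.imwrite(f"pics/{c}0.png",r["frame"][:,:,::-1])
    print(c,r["fx"],r["fy"],r["cx"],r["cy"],np.round(r["camera_from_world"],4).tolist())
    for t in["rest","slope_foot","slope_crest","seat","roller","keeper","keeper_hinge","keeper_end","brass_weight","cork","press_foot"]:
        l=arm.look_for(c,t);print(t,[(np.round(d["xy"],1).tolist(),round(d["score"],2)) for d in l[:2]])
E
```

```text
pics
{'time': 0.0, 'qpos': [-1.299, 0.287, 1.578, 0.0, 1.279, -0.15], 'qvel': [0.0, -0.0, -0.002, 0.001, 0.001, 0.0], 'joint_torque': [0.0, -40.598, -29.262, -0.0, 0.006, -0.0], 'tcp_pos': [0.276, -0.615, 0.206], 'eef_rot': [-0.001, 0.978, 0.209, -0.0], 'ft_force': [0.855, -0.035, 0.295], 'torque': [0.036, -0.033, -0.012], 'grasp_force': 0.0, 'gripper_width': 0.085} -0.0187
side 504.7002069862891 504.7002069862891 320.92594471084504 202.27969922720547 [[-0.0756, -0.9971, -0.007, 0.5082], [-0.3924, 0.0362, -0.9191, 0.2754], [0.9167, -0.0668, -0.394, 0.393], [0.0, 0.0, 0.0, 1.0]]
rest [([364.0, 236.1], 0.77)]
slope_foot [([367.1, 235.5], 0.8)]
slope_crest [([362.9, 234.7], 0.97)]
seat [([364.0, 232.7], 0.56)]
roller [([381.9, 247.3], 0.65), ([361.5, 233.7], 0.51)]
keeper [([326.3, 224.1], 0.64)]
keeper_hinge [([324.6, 224.5], 0.73)]
keeper_end [([325.3, 222.1], 0.89)]
brass_weight [([258.5, 270.8], 0.57)]
cork [([262.8, 229.5], 0.66)]
press_foot []
top 379.89618637252215 379.89618637252215 314.42544177994904 199.45066156150673 [[-0.0127, -0.999, 0.0439, 0.4412], [-0.9941, 0.0078, -0.1084, 0.584], [0.108, -0.0451, -0.9931, 0.8594], [0.0, 0.0, 0.0, 1.0]]
rest [([332.3, 220.7], 0.91)]
slope_foot [([338.3, 218.4], 0.82)]
slope_crest [([332.4, 216.3], 0.89), ([259.0, 252.4], 0.56)]
seat [([334.9, 220.3], 0.69)]
roller [([346.4, 244.8], 0.55), ([333.6, 219.2], 0.53)]
keeper [([306.7, 220.0], 0.61)]
keeper_hinge [([305.3, 222.8], 0.61)]
keeper_end [([306.1, 220.5], 0.72)]
brass_weight [([258.8, 253.3], 0.7)]
cork []
press_foot [([318.2, 156.7], 0.81)]
```

Run:
```python
import cv2
s=cv2.imread("pics/side0.png")[150:330,210:450];cv2.imwrite("pics/s0c.png",cv2.resize(s,None,fx=3.3,fy=3.3,interpolation=2))
s=cv2.imread("pics/top0.png")[140:300,230:430];cv2.imwrite("pics/t0c.png",cv2.resize(s,None,fx=3.7,fy=3.7,interpolation=2))
```

```text
(no output)
```

View pics/s0c.png

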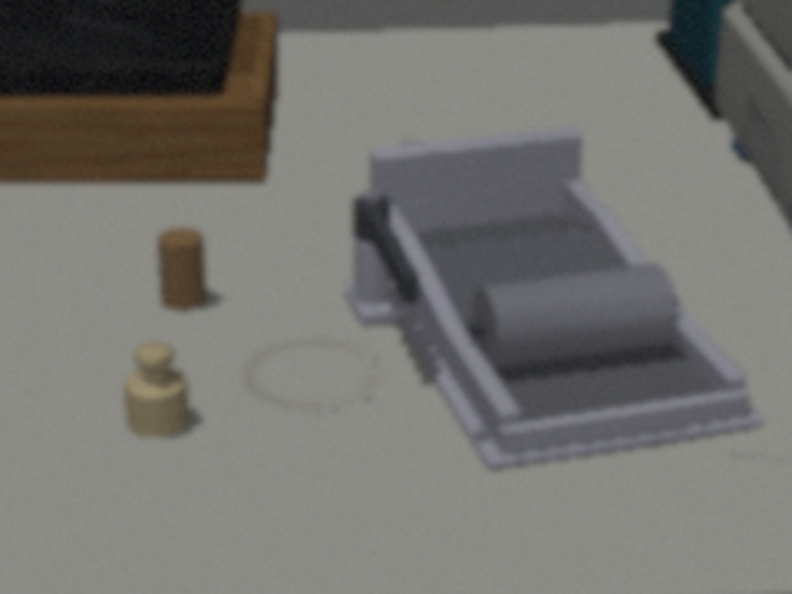

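View pics/t0c.png

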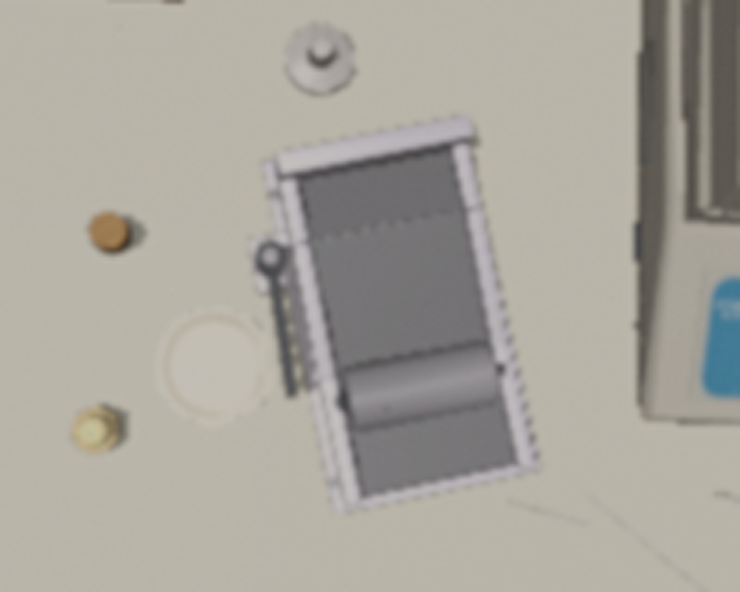

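```bash
cat > h.py <<'E'
from bench import arm
import numpy as np,cv2
from scipy.optimize import least_squares
def proj(r,P):
    M=r["camera_from_world"];p=np.atleast_2d(P)@M[:3,:3].T+M[:3,3]
    return np.c_[r["cx"]+r["fx"]*p[:,0]/p[:,2],r["cy"]+r["fy"]*p[:,1]/p[:,2]]
def ray(r,uv,z):
    M=r["camera_from_world"];d=M[:3,:3].T@[(uv[0]-r["cx"])/r["fx"],(uv[1]-r["cy"])/r["fy"],1];o=-M[:3,:3].T@M[:3,3]
    return o+d*(z-o[2])/d[2]
def w(q,P):
    P=np.atleast_2d(P);c,s=np.cos(q[2]),np.sin(q[2])
    return np.c_[q[0]+c*P[:,0]-s*P[:,1],q[1]+s*P[:,0]+c*P[:,1],P[:,2]]
E
cat > fit.py <<'E'
from h import *
rt,rs=arm.capture("top"),arm.capture("side")
T=[((310,240),(.055,.05,.028)),((467,207),(.055,-.05,.028)),((280,178),(.0938,.06,.067)),((472,140),(.0938,-.06,.067)),((270,257),(.048,.075,.062)),((345,508),(-.113,.06,.019)),((537,466),(-.113,-.06,.019))]
S=[((370,203),(.048,.075,.062)),((372,158),(.0938,.06,.067)),((580,135),(.0938,-.06,.067)),((497,430),(-.113,.06,.019)),((750,395),(-.113,-.06,.019))]
ut=np.array([a for a,b in T])/3.7+[230,140];us=np.array([a for a,b in S])/3.3+[210,150]
Pt=np.array([b for a,b in T]);Ps=np.array([b for a,b in S])
f=lambda q:np.r_[(proj(rt,w(q,Pt))-ut).ravel(),(proj(rs,w(q,Ps))-us).ravel()]
R=least_squares(f,[.6,.05,.2],loss="soft_l1");q=R.x;print(q);print(np.round(f(q).reshape(-1,2),1).tolist())
np.save("q.npy",q)
for r,u,z in((rt,np.array([290,393])/3.7+[230,140],.062),(rs,np.array([412,285])/3.3+[210,150],.062)):
    h=w(q,[.048,.075,.062])[0];d=ray(r,u,z)-h;print("keeper",np.hypot(*d[:2]),np.arctan2(d[1],d[0])-q[2]-np.pi)
def loc(p):
    c,s=np.cos(q[2]),np.sin(q[2]);d=p[:2]-q[:2];return [c*d[0]+s*d[1],-s*d[0]+c*d[1]]
for c,r in(("top",rt),("side",rs)):
    m=arm.silhouettes(c,"roller")
    if m: print(c,m[0]["score"],m[0]["xy"],m[0]["region"].sum(),loc(ray(r,m[0]["xy"],.034)))
for u in((345,400),(502,369)):print(loc(ray(rt,np.array(u)/3.7+[230,140],.034)))
print("base->",w(q,[.0,0,0]))
E
python3 fit.py
```

```text
[0.5300577  0.38116978 0.19325782]
[[-1.6, 0.4], [-1.8, 0.7], [-0.9, -0.7], [0.0, -1.1], [-0.7, -0.3], [-0.5, 1.1], [-1.4, 1.4], [0.3, -0.7], [0.9, -0.8], [1.0, -0.9], [1.8, 0.0], [0.4, -1.2]]
keeper 0.0821500943198087 -6.323594843754437
keeper 0.09690603196150188 -6.359723616037211
top 0.92 [347.7, 244.3] 738 [np.float64(-0.04868891514254221), np.float64(-0.010559042980325553)]
side 0.79 [382.3, 246.2] 1509 [np.float64(-0.049565928011635015), np.float64(0.004504875809882516)]
[np.float64(-0.04566303597464044), np.float64(0.04560816860306549)]
[np.float64(-0.04701831027205904), np.float64(-0.05299961758738109)]
base-> [[0.5300577  0.38116978 0.        ]]
```

View pics/side0.png

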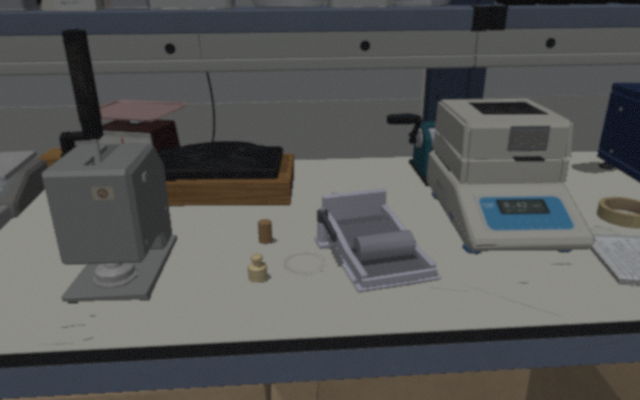

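View pics/top0.png

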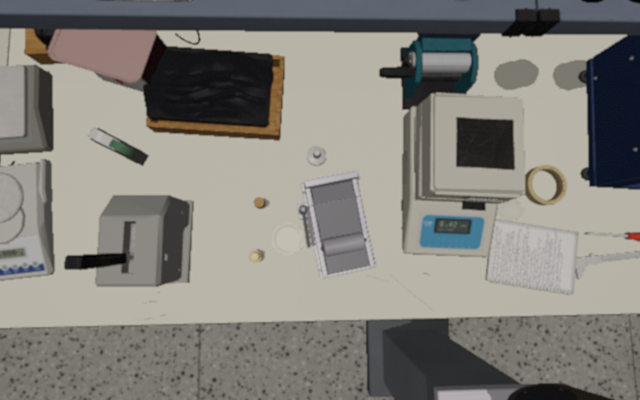

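```bash
cat > st.py <<'E'
from h import *
import sys
from scipy.spatial.transform import Rotation as Ro
q=np.load("q.npy");o=arm.get_obs();c,s=np.cos(q[2]),np.sin(q[2])
d=o["tcp_pos"][:2]-q[:2];R=Ro.from_quat(np.roll(o["eef_rot"],-1)).as_matrix()
print("t",round(o["time"],2),"local",np.round([c*d[0]+s*d[1],-s*d[0]+c*d[1],o["tcp_pos"][2]],4),"head err",round(np.arctan2(R[1,0],R[0,0])-q[2],4),"zax",np.round(R[:,2],3),"F",np.round(o["ft_force"],2),"w",round(o["gripper_width"],4),"q",np.round(o["qpos"],2))
E
echo '[{"sz": -0.02,"spin": 0.114},{"sz": -0.02,"spin": 0.114},{"sx": 0.0222,"sy": -0.0381},{"sx": 0.0222,"sy": -0.0381},{"sx": 0.0222,"sy": -0.0381},{"sx": 0.0222,"sy": -0.0381},{"sx": 0.0222,"sy": -0.0381},{"sx": 0.0222,"sy": -0.0381},{"sx": 0.0222,"sy": -0.0381},{"sx": 0.0222,"sy": -0.0381},{"sx": 0.0222,"sy": -0.0381},{"sx": 0.0222,"sy": -0.0381},{"sx": 0.0084,"sy": -0.0429},{"sx": 0.0084,"sy": -0.0429},{"sx": 0.0084,"sy": -0.0429},{"sx": 0.0084,"sy": -0.0429},{"sx": 0.0084,"sy": -0.0429},{"sx": 0.0084,"sy": -0.0429},{"sx": 0.0084,"sy": -0.0429},{"sx": 0.0084,"sy": -0.0429}]' | python3 -m crank 0.04
python3 st.py
```

```text
time: 3.4
tcp_pos: [0.4204, 0.1524, 0.2479]
eef_rot: [0.0, 0.995, 0.097, 0.001]
ft_force: [0.3, -0.2, -0.1]
gripper_width: 0.04
grasp_force: 0.0
t 3.4 local [-0.1516 -0.2035  0.2479] head err 0.0006 zax [ 0.001  0.    -1.   ] F [ 0.29 -0.22 -0.15] w 0.04 q [ 0.12 -0.27  2.06 -0.    1.35  1.5 ]
```

```bash
echo '[{"sx": 0.0123,"sy": -0.0407},{"sx": 0.0123,"sy": -0.0407},{"sx": 0.0123,"sy": -0.0407},{"sx": 0.0123,"sy": -0.0407},{"sx": 0.0124,"sy": -0.0407},{"sz": 0.04},{"sz": 0.04},{"sz": 0.04},{},{}]' | python3 -m crank 0.04
python3 st.py
python3 - <<'E'
from h import *
q=np.load("q.npy");ims=[]
for c in("wrist","side"):
    r=arm.capture(c);f=r["frame"][:,:,::-1].copy()
    for P,col in(([-.113,.06,.019],(0,0,255)),([-.113,-.06,.019],(0,0,255)),([.055,.05,.028],(0,255,0)),([.055,-.05,.028],(0,255,0)),([.0938,-.06,.067],(255,0,0)),([.0938,.06,.067],(255,0,0)),([.048,.075,.062],(0,255,255))):
        u=proj(r,w(q,P))[0]
        if abs(u).max()<2000: cv2.circle(f,tuple(int(v) for v in u),2,col,-1)
    ims.append(f)
cv2.imwrite("pics/b.png",cv2.resize(np.vstack([ims[0],cv2.resize(ims[1][130:310,180:468],(640,400))]),(480,600)))
E
```

```text
time: 4.4
tcp_pos: [0.4419, 0.362, 0.1276]
eef_rot: [0.0, 0.995, 0.097, -0.0]
ft_force: [0.3, 0.4, -0.0]
gripper_width: 0.0399
grasp_force: 0.0
t 4.4 local [-0.0902 -0.0018  0.1276] head err 0.0005 zax [-0.001 -0.    -1.   ] F [ 0.29  0.4  -0.04] w 0.0399 q [0.51 0.14 1.9  0.   1.1  1.89]
```

View pics/b.png

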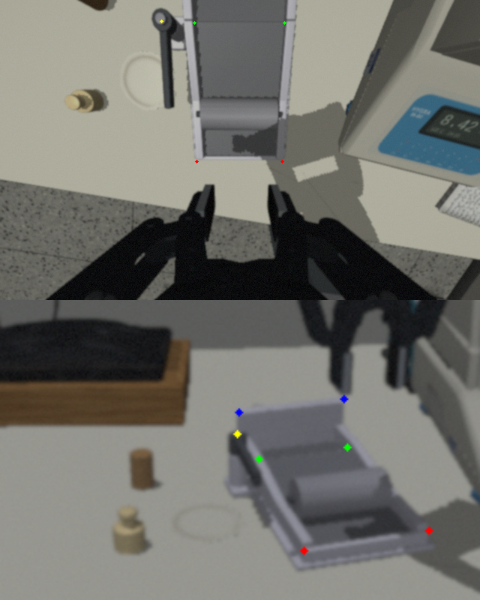

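Run:
```python
from h import *
r=arm.capture("side");f=r["frame"][:,:,::-1].copy();o=arm.get_obs()
u=proj(r,o["tcp_pos"])[0];print(u, proj(arm.capture("wrist"),o["tcp_pos"]))
cv2.circle(f,tuple(int(v) for v in u),1,(0,0,255),-1)
cv2.imwrite("pics/c.png",cv2.resize(f[120:290,310:460],None,fx=3.5,fy=3.5,interpolation=2))
```

```text
[398.81030141 198.13234414] [[321.59874711 240.4825104 ]]
```

View pics/c.png

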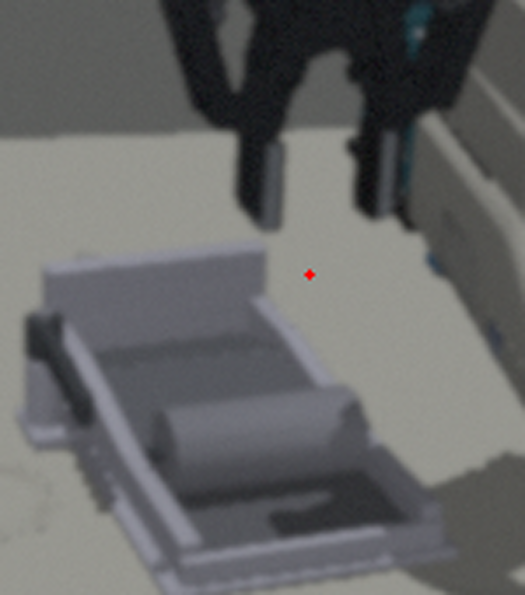

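```bash
cat > tip.py <<'E'
from h import *
r=arm.capture("side");g=r["frame"].max(2).astype(int);o=arm.get_obs()
u=proj(r,o["tcp_pos"])[0];print(np.round(u,1),o["tcp_pos"],o["gripper_width"])
for c in range(370,432,2):
    col=g[150:230,c];d=np.where(col<75)[0];print(c,150+d.max() if len(d) else None,end=" | ")
E
python3 tip.py;echo '[{},{},{},{},{},{},{},{}]' | python3 -m crank 0;python3 tip.py
```

```text
[399.  198.6] [0.44350778 0.36284285 0.13034212] 0.03965311762990773
370 155 | 372 156 | 374 156 | 376 156 | 378 177 | 380 179 | 382 182 | 384 183 | 386 175 | 388 161 | 390 156 | 392 153 | 394 None | 396 None | 398 None | 400 None | 402 None | 404 None | 406 None | 408 None | 410 163 | 412 178 | 414 180 | 416 181 | 418 180 | 420 161 | 422 180 | 424 182 | 426 185 | 428 185 | 430 152 | time: 5.45
tcp_pos: [0.4419, 0.3621, 0.1274]
eef_rot: [0.0, 0.995, 0.097, -0.0]
ft_force: [0.0, 0.3, -0.2]
gripper_width: 0.0001
grasp_force: 0.0
[399.7 200.9] [0.44192573 0.36206439 0.12737469] 0.00019522756354287365
370 None | 372 None | 374 None | 376 150 | 378 153 | 380 154 | 382 155 | 384 156 | 386 158 | 388 159 | 390 159 | 392 179 | 394 182 | 396 184 | 398 185 | 400 180 | 402 164 | 404 186 | 406 184 | 408 163 | 410 181 | 412 171 | 414 170 | 416 171 | 418 174 | 420 177 | 422 180 | 424 182 | 426 185 | 428 185 | 430 151 |
```

```bash
echo '[{"sz": 0.03},{"sz": 0.03},{},{},{}]' | python3 -m crank 0
python3 - <<'E'
from h import *
o=arm.get_obs();p=o["tcp_pos"];ims=[]
for c in("wrist","side","top"):
    r=arm.capture(c);f=r["frame"][:,:,::-1].copy()
    U=[proj(r,p+[0,0,h])[0] for h in(0,.02)];print(c,np.round(U,1).tolist())
    f=cv2.resize(f,None,fx=4,fy=4,interpolation=2)
    for u,col in zip(U,((0,0,255),(0,255,0))): cv2.circle(f,tuple(int(4*v+2) for v in u),3,col,-1)
    x,y=[int(4*v) for v in U[0]];ims.append(f[max(0,y-260):max(0,y-260)+440,x-130:x+130])
m=min(i.shape[0] for i in ims);cv2.imwrite("pics/d.png",np.hstack([i[:m] for i in ims]))
E
```

```text
time: 6.0
tcp_pos: [0.4431, 0.3628, 0.0693]
eef_rot: [-0.001, 0.995, 0.097, 0.001]
ft_force: [-0.1, 0.1, 0.4]
gripper_width: 0.0
grasp_force: 0.0
wrist [[321.6, 240.5], [321.6, 255.1]]
side [[396.9, 236.7], [397.6, 224.5]]
top [[349.6, 263.6], [350.9, 264.2]]
```

View pics/d.png

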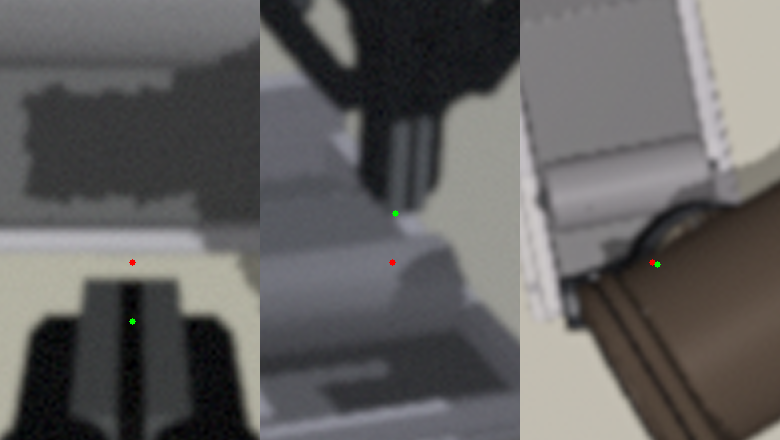

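Run:
```python
from h import *
q=np.load("q.npy");o=arm.get_obs();p=o["tcp_pos"];e=np.array([np.cos(q[2]),np.sin(q[2]),0]);z=np.array([0,0,1])
rw,rs=arm.capture("wrist"),arm.capture("side")
for b in(.0,.005,.011):
    s=least_squares(lambda v:[proj(rw,p+e*(v[0]+b)+z*v[1])[0,1]-245,proj(rs,p+e*(v[0]-b)+z*v[1])[0,1]-223],[0,0]).x;print(b,s)
M=rw["camera_from_world"];print("cam rel", -M[:3,:3].T@M[:3,3]-p, M[2,:3], p)
```

```text
0.0 [0.00635556 0.01954684]
0.005 [0.00320389 0.02328964]
0.011 [-0.00057811  0.027781  ]
cam rel [0.07738724 0.01522767 0.16638838] [-0.30159347 -0.05822695 -0.95165698] [0.44305533 0.3627397  0.06929422]
```

```bash
echo '[{"sz": 0.015},{"sz": 0.015},{"sz": 0.012},{},{}]' | python3 -m crank 0; python3 st.py
python3 - <<'E'
from h import *
o=arm.get_obs();p=o["tcp_pos"];ims=[]
for c in("wrist","side"):
    r=arm.capture(c);f=r["frame"][:,:,::-1].copy()
    U=[proj(r,p+[0,0,h])[0] for h in(0,.02)]
    f=cv2.resize(f,None,fx=4,fy=4,interpolation=2)
    for u,col in zip(U,((0,0,255),(0,255,0))): cv2.circle(f,tuple(int(4*v+2) for v in u),3,col,-1)
    x,y=[int(4*v) for v in U[0]];ims.append(f[max(0,y-260):max(0,y-260)+440,x-190:x+190])
m=min(i.shape[0] for i in ims);cv2.imwrite("pics/e.png",np.hstack([i[:m] for i in ims]))
E
```

```text
time: 6.75
tcp_pos: [0.4414, 0.3617, 0.0243]
eef_rot: [0.0, 0.995, 0.097, -0.001]
ft_force: [0.1, 0.2, 0.6]
gripper_width: -0.0001
grasp_force: 0.0
t 6.75 local [-0.0908 -0.002   0.0243] head err 0.0005 zax [-0.002 -0.001 -1.   ] F [0.07 0.22 0.58] w -0.0001 q [0.51 0.28 1.95 0.   0.91 1.89]
```

View pics/e.png

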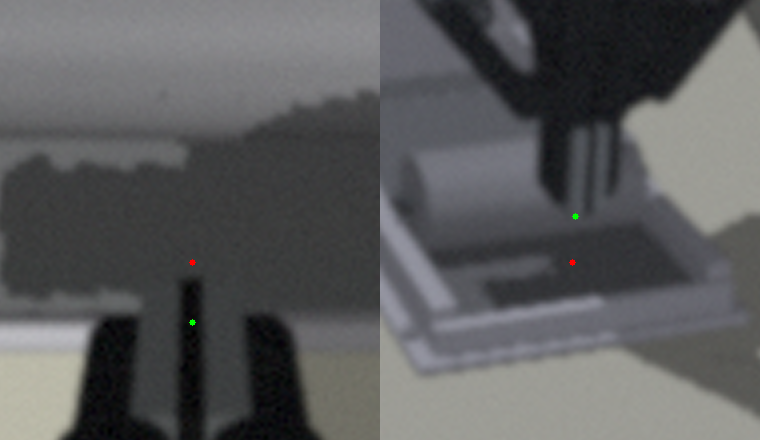

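```bash
echo '[{"sz": 0.002},{"sz": 0.002},{"sz": 0.002},{"sz": 0.002},{"sz": 0.001},{"sz": 0.001},{},{}]' | python3 -m crank 0; echo '[{"sz": 0.001},{"sz": 0.001},{"sz": 0.001},{},{}]' | python3 -m crank 0
```

```text
time: 7.65
tcp_pos: [0.442, 0.3621, 0.0155]
eef_rot: [-0.0, 0.995, 0.097, 0.0]
ft_force: [-0.0, -0.1, 0.4]
gripper_width: -0.0002
grasp_force: 0.0
time: 8.15
tcp_pos: [0.4419, 0.3621, 0.0124]
eef_rot: [0.0, 0.995, 0.097, -0.0]
ft_force: [-0.4, 1.1, -0.2]
gripper_width: -0.0002
grasp_force: 0.0
```

```bash
echo '[{"sz": 0.002},{"sz": 0.002},{"sz": 0.001},{},{}]' | python3 -m crank 0|sed -n '2p;4p'; echo '[{"sz": 0.002},{"sz": 0.002},{"sz": 0.001},{},{}]' | python3 -m crank 0|sed -n '2p;4p'
```

```text
tcp_pos: [0.4419, 0.3621, 0.0074]
ft_force: [0.0, -1.0, 0.3]
tcp_pos: [0.4419, 0.3621, 0.0024]
ft_force: [0.0, -1.0, 1.0]
```

```bash
echo '[{"sz": 0.002},{"sz": 0.001},{},{},{},{"sz": 0.002},{"sz": 0.002},{}]' | python3 -m crank 0.03;  echo '[{"sx": 0.002},{"sx": 0.002},{"sx": 0.002},{"sx": 0.002},{"sx": 0.002},{"sx": 0.002},{"sx": 0.002},{"sx": 0.002},{"sx": 0.002},{"sx": 0.002}]' | python3 -m crank; python3 st.py
python3 - <<'E'
from h import *
q=np.load("q.npy");c,s=np.cos(q[2]),np.sin(q[2])
for k in("wrist","side"):
    r=arm.capture(k);m=arm.silhouettes(k,"roller")
    if m:
        u=m[0]["xy"];d=ray(r,u,.034)[:2]-q[:2];print(k,m[0]["score"],u,m[0]["region"].sum(),c*d[0]+s*d[1],-s*d[0]+c*d[1])
    if k=="wrist":
        f=cv2.resize(r["frame"][:,:,::-1],(480,300))
    else: g=cv2.resize(r["frame"][170:295,300:500,::-1],(480,300),interpolation=2)
cv2.imwrite("pics/f.png",np.vstack([f,g]))
E
```

```text
time: 9.95
tcp_pos: [0.4416, 0.3619, -0.005]
eef_rot: [0.0, 0.995, 0.097, -0.0]
ft_force: [-0.1, 0.6, 0.2]
gripper_width: 0.0297
grasp_force: 0.0
time: 10.95
tcp_pos: [0.4617, 0.3659, -0.0046]
eef_rot: [0.0, 0.995, 0.097, -0.0]
ft_force: [-0.7, 0.3, 0.3]
gripper_width: 0.0301
grasp_force: 0.1
t 10.95 local [-0.07   -0.0018 -0.0046] head err 0.0005 zax [-0. -0. -1.] F [-0.73  0.33  0.33] w 0.0301 q [0.5  0.36 1.91 0.   0.87 1.88]
wrist 0.73 [315.7, 221.0] 16988 -0.041023676911720125 0.0011837843497238413
side 0.89 [366.9, 245.8] 757 -0.041571939556355894 0.02731640401223691
```

View pics/f.png

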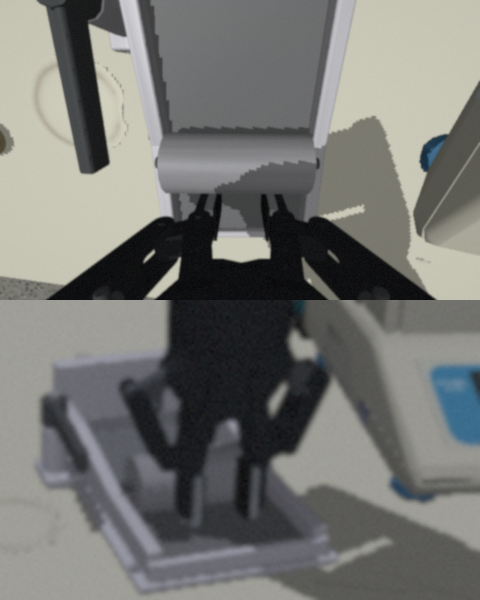

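```bash
echo '[{"sx": 0.003},{"sx": 0.003},{"sx": 0.003,"sz": -0.0002},{"sx": 0.003,"sz": -0.0005},{"sx": 0.003,"sz": -0.0005},{"sx": 0.003,"sz": -0.0005},{"sx": 0.003,"sz": -0.0005},{"sx": 0.003,"sz": -0.0005},{"sx": 0.003,"sz": -0.0005},{"sx": 0.003,"sz": -0.0005},{"sx": 0.003,"sz": -0.0005},{"sx": 0.003,"sz": -0.0005},{"sx": 0.003,"sz": -0.0005},{"sx": 0.003,"sz": -0.0005},{"sx": 0.003,"sz": -0.0005}]' | python3 -m crank; python3 st.py
python3 - <<'E'
from h import *
q=np.load("q.npy");c,s=np.cos(q[2]),np.sin(q[2])
r=arm.capture("wrist");m=arm.silhouettes("wrist","roller")
u=m[0]["xy"];d=ray(r,u,.042)[:2]-q[:2];print(m[0]["score"],u,m[0]["region"].sum(),c*d[0]+s*d[1],-s*d[0]+c*d[1],cv2.minAreaRect(np.argwhere(m[0]["region"])[:,::-1].astype(np.float32)))
E
```

```text
time: 12.65
tcp_pos: [0.506, 0.3746, 0.0017]
eef_rot: [-0.0, 0.995, 0.097, 0.0]
ft_force: [-2.4, -0.6, 1.4]
gripper_width: 0.0299
grasp_force: 1.5
t 12.65 local [-0.0249 -0.0018  0.0017] head err 0.0005 zax [ 0.  0. -1.] F [-2.37 -0.58  1.45] w 0.0299 q [0.48 0.43 1.81 0.   0.91 1.85]
0.82 [312.7, 220.9] 17000 0.0048268045474909906 0.0026251454168825 ((317.0, 217.5), (83.0, 220.0), 90.0)
```

```bash
echo '[{"sx": 0.003,"sz": -0.0005},{"sx": 0.003,"sz": -0.0005},{"sx": 0.003,"sz": -0.0005},{"sx": 0.003,"sz": -0.0005},{"sx": 0.003,"sz": -0.0005},{"sx": 0.003,"sz": -0.0005},{"sx": 0.003,"sz": -0.0005},{"sx": 0.003,"sz": -0.0005},{"sx": 0.003,"sz": -0.0005},{"sx": 0.003,"sz": -0.0005},{"sx": 0.003,"sz": -0.0005},{"sx": 0.003,"sz": -0.0005},{"sx": 0.003,"sz": -0.0005},{"sx": 0.003,"sz": -0.0005},{"sx": 0.003},{"sx": 0.003},{"sx": 0.003},{"sx": 0.003},{"sx": 0.003},{}]' | python3 -m crank; python3 st.py
cat > rl.py <<'E'
from h import *
q=np.load("q.npy");c,s=np.cos(q[2]),np.sin(q[2])
for k in("wrist","top","side"):
    r=arm.capture(k);m=arm.silhouettes(k,"roller")
    if m:
        u=m[0]["xy"];d=ray(r,u,.048)[:2]-q[:2];print(k,m[0]["score"],u,m[0]["region"].sum(),c*d[0]+s*d[1],-s*d[0]+c*d[1],cv2.minAreaRect(np.argwhere(m[0]["region"])[:,::-1].astype(np.float32)))
E
python3 rl.py
```

```text
time: 14.75
tcp_pos: [0.5626, 0.3857, 0.0088]
eef_rot: [-0.0, 0.995, 0.097, 0.001]
ft_force: [0.2, 0.2, 0.2]
gripper_width: 0.0301
grasp_force: 0.0
t 14.75 local [ 0.0328 -0.0018  0.0088] head err 0.0004 zax [ 0.001  0.    -1.   ] F [0.24 0.18 0.22] w 0.0301 q [ 0.45  0.51  1.67 -0.    0.96  1.83]
wrist 0.87 [315.5, 196.5] 16037 0.07445886961167636 0.001173992748158494 ((317.0, 195.5), (77.0, 222.0), 90.0)
top 0.61 [323.3, 188.4] 85 0.08577986953328702 0.01863415181267457 ((319.2792663574219, 187.61341857910156), (7.852450370788574, 24.693241119384766), 57.094757080078125)
side 0.95 [346.2, 213.6] 607 0.05498784590929388 0.030369821523067005 ((353.5147399902344, 210.30880737304688), (21.6947021484375, 47.32658767700195), 82.303955078125)
```

```bash
echo '[{"sx": -0.005},{"sx": -0.005},{"sz": -0.025},{"sz": -0.025},{"sz": -0.025},{"sx": -0.008,"sy": -0.03},{"sx": -0.009,"sy": -0.029},{"sx": -0.009,"sy": -0.029},{"sx": -0.009,"sy": -0.029},{},{}]' | python3 -m crank 0; python3 st.py; python3 rl.py
python3 - <<'E'
from h import *
q=np.load("q.npy");c,s=np.cos(q[2]),np.sin(q[2])
def loc(p): d=p[:2]-q[:2];return np.round([c*d[0]+s*d[1],-s*d[0]+c*d[1]],4)
for k in("wrist","top","side"):
    r=arm.capture(k)
    for t,z in(("keeper",.058),("keeper_end",.054),("cork",.02),("brass_weight",.02)):
        m=arm.silhouettes(k,t)
        if not m: continue
        m=m[0];a=""
        if t=="keeper":
            P=np.array([loc(ray(r,(x,y),z)) for y,x in np.argwhere(m["region"])]);a=cv2.fitLine(P.astype(np.float32),1,0,.001,.001).ravel();a=(a,P[:,0].min(),P[:,0].max(),[np.round(P[abs(P[:,0]-x)<.004,1].mean(),4) for x in(-.03,-.015,0,.015)])
        print(k,t,round(m["score"],2),loc(ray(r,m["xy"],z)),a)
    if k!="top":print(k,"look end",[(loc(ray(r,d["xy"],.054)),d["score"]) for d in arm.look_for(k,"keeper_end")])
E
```

```text
time: 16.15
tcp_pos: [0.4941, 0.4919, 0.0835]
eef_rot: [0.0, 0.995, 0.098, -0.0]
ft_force: [0.6, 1.1, -0.1]
gripper_width: -0.0001
grasp_force: 0.0
t 16.15 local [-0.014   0.1156  0.0835] head err 0.0023 zax [-0.    -0.001 -1.   ] F [ 0.63  1.07 -0.05] w -0.0001 q [ 0.64  0.45  1.6  -0.    1.09  2.01]
wrist 0.57 [490.9, 99.2] 9677 0.07489562694837007 0.0005795827742932514 ((494.5, 97.5), (61.0, 167.0), 90.0)
top 0.67 [335.8, 194.4] 777 0.06677075907444034 -0.006280270927371986 ((332.9422912597656, 191.71153259277344), (19.023263931274414, 45.10670852661133), 78.69007110595703)
side 0.64 [357.2, 213.5] 1142 0.05003571319418902 0.01192546743232866 ((358.0194091796875, 209.6513671875), (21.89769172668457, 56.68984603881836), 82.69424438476562)
wrist keeper 0.88 [0.0263 0.0776] (array([ 0.9988517 , -0.04790932,  0.01721419,  0.07733534], dtype=float32), np.float64(-0.0366), np.float64(0.0593), [np.float64(0.0796), np.float64(0.079), np.float64(0.0781), np.float64(0.0772)])
wrist keeper_end 0.87 [0.0236 0.0779] 
wrist cork 0.69 [0.087  0.1684] 
wrist brass_weight 0.72 [-0.0326  0.2   ] 
wrist look end [(array([0.0232, 0.077 ]), 0.88)]
top cork 0.6 [0.0905 0.1704] 
side keeper_end 0.6 [0.0226 0.08  ] 
side cork 0.52 [0.0924 0.1746] 
side brass_weight 0.89 [-0.04    0.1999] 
side look end [(array([0.0272, 0.0751]), 0.79)]
```

```bash
cat > kp.py <<'E'
from h import *
q=np.load("q.npy");c,s=np.cos(q[2]),np.sin(q[2])
def loc(p): d=p[:2]-q[:2];return np.round([c*d[0]+s*d[1],-s*d[0]+c*d[1]],4)
for k in("wrist","top","side"):
    r=arm.capture(k);m=arm.silhouettes(k,"keeper")
    if not m: continue
    m=m[0];P=np.array([loc(ray(r,(x,y),.058)) for y,x in np.argwhere(m["region"])]);a=cv2.fitLine(P.astype(np.float32),1,0,.001,.001).ravel()
    print(k,round(m["score"],2),len(P),"dir",np.round(a,3),"ang",round(np.arctan2(a[1],a[0])%np.pi,3),P.min(0),P.max(0))
E
echo '[{"sz": 0.018},{"sz": 0.019},{"sz": 0.0185},{},{"sy": 0.004},{"sy": 0.004},{"sy": 0.004},{"sy": 0.003},{"sy": 0.003},{}]' | python3 -m crank 0; echo '[{"sx": -0.0018,"sy": 0.0063,"spin": -0.1},{"sx": -0.0018,"sy": 0.0063,"spin": -0.1},{"sx": -0.0018,"sy": 0.0063,"spin": -0.1},{"sx": -0.0018,"sy": 0.0063,"spin": -0.1},{}]' | python3 -m crank 0; python3 st.py; python3 kp.py
```

```text
time: 18.3
tcp_pos: [0.4988, 0.4737, 0.0286]
eef_rot: [-0.0, 0.995, 0.096, 0.0]
ft_force: [-0.4, -0.8, 0.1]
gripper_width: 0.0001
grasp_force: 0.0
time: 18.8
tcp_pos: [0.5004, 0.4477, 0.0284]
eef_rot: [-0.0, 0.956, 0.292, 0.0]
ft_force: [-0.0, 0.3, -0.1]
gripper_width: -0.0002
grasp_force: 0.0
t 18.8 local [-0.0164  0.071   0.0284] head err 0.3998 zax [ 0.  0. -1.] F [-0.04  0.27 -0.05] w -0.0002 q [ 0.58  0.47  1.69 -0.    0.98  1.56]
wrist 0.83 3372 dir [0.938 0.346 0.024 0.067] ang 0.353 [-0.022   0.0468] [0.0591 0.0863]
top 0.41 65 dir [0.968 0.252 0.041 0.072] ang 0.255 [0.0362 0.0659] [0.0576 0.0829]
side 0.81 237 dir [ 0.948  0.319 -0.031  0.057] ang 0.324 [-0.0537  0.0448] [0.0624 0.0928]
```

```bash
echo '[{"sx": -0.0018,"sy": 0.0063,"spin": -0.1},{"sx": -0.0018,"sy": 0.0063,"spin": -0.1},{"sx": -0.0018,"sy": 0.0063,"spin": -0.1},{"sx": -0.0018,"sy": 0.0063,"spin": -0.1},{"sx": -0.0018,"sy": 0.0063,"spin": -0.1},{"sx": -0.0018,"sy": 0.0063,"spin": -0.1},{"sx": -0.0018,"sy": 0.0063,"spin": -0.1},{"sx": -0.0018,"sy": 0.0063,"spin": -0.1},{"sx": -0.0018,"sy": 0.0063,"spin": -0.1},{"sx": -0.0018,"sy": 0.0063,"spin": -0.1},{"sx": -0.0018,"sy": 0.0063,"spin": -0.1},{},{}]' | python3 -m crank 0; python3 st.py; python3 kp.py; python3 rl.py
```

```text
time: 20.4
tcp_pos: [0.5499, 0.4012, 0.028]
eef_rot: [-0.0, 0.663, 0.748, 0.0]
ft_force: [-0.3, -0.3, 1.1]
gripper_width: 0.0001
grasp_force: 0.0
t 20.4 local [0.0234 0.0159 0.028 ] head err 1.498 zax [-0.  0. -1.] F [-0.32 -0.34  1.09] w 0.0001 q [0.48 0.48 1.67 0.   0.99 0.36]
wrist 0.94 3560 dir [0.118 0.993 0.046 0.049] ang 1.453 [ 0.0366 -0.0022] [0.0605 0.0858]
side 0.56 478 dir [ 0.024 -1.     0.035  0.041] ang 1.594 [ 0.0066 -0.0081] [0.0691 0.0947]
wrist 0.79 [408.4, 245.1] 7408 0.07413941977111915 0.019220360969035524 ((407.2218933105469, 265.46746826171875), (73.09725952148438, 159.20851135253906), 4.184916019439697)
top 0.59 [320.0, 191.7] 47 0.07990551821216416 0.027507660269630467 ((317.800048828125, 188.60000610351562), (4.4721360206604, 10.733126640319824), 63.43495178222656)
side 0.67 [369.9, 209.3] 603 0.06068461418248895 -0.015493672128152383 ((359.3063659667969, 209.32810974121094), (22.333812713623047, 54.06034851074219), 82.50414276123047)
```

```bash
echo '[{"sy": 0.001},{"sy": 0.001},{"sy": 0.001},{"sy": 0.001},{"sy": 0.001},{"sy": 0.001},{}]' | python3 -m crank 0|grep -E 'tcp|ft'; echo '[{"sy": 0.001},{"sy": 0.001},{}]' | python3 -m crank 0|grep -E 'tcp|ft'; python3 st.py; python3 kp.py
```

```text
tcp_pos: [0.5561, 0.4018, 0.0281]
ft_force: [0.2, -0.8, 0.2]
tcp_pos: [0.5581, 0.4021, 0.0281]
ft_force: [-0.4, -0.8, -0.1]
t 22.0 local [0.0315 0.0151 0.0281] head err 1.5005 zax [ 0.  0. -1.] F [-0.35 -0.82 -0.07] w 0.0003 q [0.48 0.5  1.65 0.   1.   0.35]
wrist 0.71 3085 dir [ 0.006 -1.     0.049  0.054] ang 1.577 [ 0.0394 -0.003 ] [0.0598 0.0856]
side 0.64 413 dir [ 0.252 -0.968  0.04   0.049] ang 1.826 [ 0.0093 -0.0046] [0.0696 0.0932]
```

```bash
echo '[{"sy": 0.001},{}]' | python3 -m crank 0|grep -E 'tcp|ft'; echo '[{"sy": 0.001},{}]' | python3 -m crank 0|grep -E 'tcp|ft';python3 kp.py
```

```text
tcp_pos: [0.559, 0.4023, 0.0281]
ft_force: [-0.6, -0.1, -0.0]
tcp_pos: [0.5594, 0.4023, 0.028]
ft_force: [-2.7, -0.6, 1.4]
wrist 0.85 3154 dir [ 0.026 -1.     0.05   0.053] ang 1.597 [ 0.0397 -0.0029] [0.0597 0.0857]
top 0.55 1443 dir [ 0.999  0.041 -0.05   0.046] ang 0.041 [-0.1078 -0.0578] [0.1099 0.0846]
```

Force rose to about 2.7 N, so the bar is at its end stop. I'll back off, retract and check.

```bash
echo '[{"sy": -0.004},{"sy": -0.008},{"sy": -0.01},{"sz": -0.03},{"sz": -0.03},{"sz": -0.03},{"sy": -0.04,"sz": -0.02},{"sy": -0.04},{"sy": -0.04},{},{}]' | python3 -m crank 0; python3 st.py; python3 kp.py; python3 rl.py
python3 - <<'E'
from h import *
a=arm.capture("wrist")["frame"][:,:,::-1];b=arm.capture("side")["frame"][150:310,200:456,::-1]
cv2.imwrite("pics/g.png",np.vstack([cv2.resize(a,(480,300)),cv2.resize(b,(480,300),interpolation=2)]))
E
```

```text
time: 24.1
tcp_pos: [0.4182, 0.3849, 0.1383]
eef_rot: [0.0, 0.662, 0.75, 0.001]
ft_force: [0.4, 0.2, 0.4]
gripper_width: -0.0001
grasp_force: 0.0
t 24.1 local [-0.1091  0.0252  0.1383] head err 1.5018 zax [ 0.001  0.    -1.   ] F [0.35 0.19 0.42] w -0.0001 q [ 0.57  0.12  1.9  -0.    1.12  0.44]
wrist 0.77 1983 dir [ 0.021 -1.     0.048  0.034] ang 1.592 [ 0.0321 -0.01  ] [0.0609 0.0855]
top 0.62 176 dir [ 0.009 -1.     0.049  0.031] ang 1.58 [ 0.0393 -0.0089] [0.0576 0.0824]
side 0.68 586 dir [ 0.151 -0.988  0.037  0.046] ang 1.723 [ 0.0061 -0.0093] [0.0691 0.0932]
wrist 0.72 [510.5, 215.4] 3954 0.07754047962923988 -0.004041626143747756 ((509.5, 208.0), (47.65622329711914, 102.17650604248047), 11.309932708740234)
top 0.91 [335.6, 192.9] 734 0.07020166295269793 -0.006554738568999597 ((332.1538391113281, 191.76922607421875), (17.65045166015625, 45.10670852661133), 78.69007110595703)
side 0.85 [362.5, 207.2] 823 0.07303895872489857 -0.006072074314135053 ((359.3780212402344, 209.90243530273438), (22.859329223632812, 54.00102233886719), 83.6598129272461)
```

View pics/g.png

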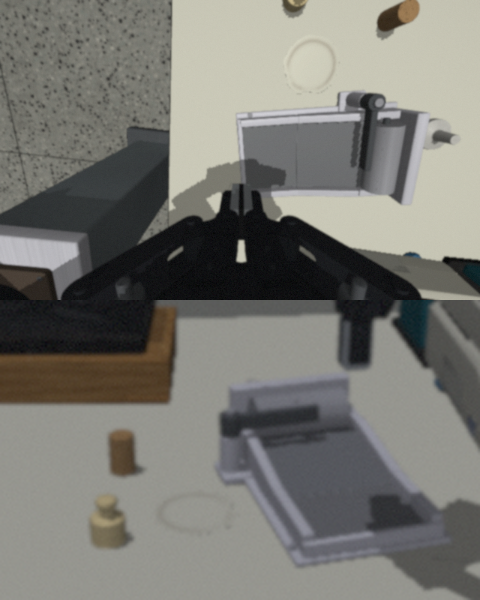

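The picture shows the roller seated against the stop (wrist view about 385,155) and the keeper square behind it (370,130). The bystanders are standing where they were and the gripper is clear.

```bash
python3 -c "
from bench import arm
print(arm.job_done())"
```

```text
the job is handed in; nothing more can be done
None
```

The job is handed in (no verdict came back): the cameras showed the roller seated against the end stop, the keeper swung to its end at about 1.58 rad, the weight, cork and press foot still standing, and the arm clear.

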